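# Lock the levelling jack of the balance slab

### The arm

A 7-joint arm with a two-finger parallel gripper is mounted at the origin on the work surface. World frame = base frame: x ahead of the robot, y to its left, z up, the work surface at z = 0. Lengths are in mm, angles in rad, forces in N, time in s.
With the tool pointing down it reaches from about 350 to 900 mm from the base axis. Payload 8.1 kg.
Tool frame: the origin (TCP) lies midway between the tips of the shut fingers; the grasp point (between the pads) lies 19 mm behind it; x points along the fingers, y is the direction in which the jaws open and shut, and the axes are right-handed (so a half turn about x gives the same grasp; the last joint's range is limited). The gripper opens to 92 mm and grips with 3 to 60 N. Pads are 19 mm wide; open, the fingers measure 130 mm over their backs; the gripper's body (75 mm by 190 mm) begins 47 mm behind the grasp point.
Start: joints at [-1.32, 0.434, 0.025, 1.573, -0.012, 1.134, -0.075], TCP at [216.568, 586.293, 226.742] pointing down, gripper open.
Joint ranges: [-2.62, 2.62], [-0.44, 2.09], [-1.27, 1.32], [0.08, 2.57], [-1.32, 4.46], [0.12, 2], [-2.74, 2.74]. Speed limits (rad/s): [2.22, 2.22, 3.01, 3.01, 3.14, 3.14, 3.14].

### API

Orientations are given as a unit quaternion [x, y, z, w].
In Python, from plant import arm gives the robot as it stands.
- The arm moves only by the tool apply_moves, never from a script. Its argument "increments" is text: rows parted by semicolons, each of 4 numbers parted by spaces: the shift along the tool's x, y, z in mm, then the turn about the tool's x in rad. In form: dx dy dz yaw; .... A call has exactly 8 rows; each row shifts and turns the pose as measured when the row begins, along the tool's axes as they then stand; what a row does not reach is not made up. A row lasts 1/8 s, in which the tool goes at most 62.5 mm and 10.7 degrees, less where a joint would pass 70% of its speed; a pose out of reach is approached as far as the arm can. A call is refused whole if a number of a shift passes 62.5 or a number of a turn 0.188, either way. A call with a gripper value outside its range is refused whole. "grip" is the opening, from 0 (shut) to 1 (fully open), set as the call begins (left out, the last holds). The fingers move at their own pace and stop on an object; "newtons" is the grip in N (left out, the last holds). Time passes only in rows, so rows that do not move let the fingers close, or fill a call up. It gives the time, the measured TCP pose, the force and the opening at its end, in the units of the state.
- arm.read_state(): the state, without advancing time (a new reading comes with each control period).
- arm.read_camera(name): name is "scene" or "top" or "wrist"; returns a dict with "image" (420x560x3 uint8, red, green, blue), "intrinsics" (3x3 intrinsics, pixels), "D" ([k1, k2, p1, p2, k3] as OpenCV has them; the pictures are not rectified), "cam_to_world" (4x4, takes a point from camera to world coordinates). Camera axes: x right, y down, z forward; pixel columns grow to the right and rows downward; lengths in mm; the calibration is good to about 2 mm. A picture is of the moment at which its call begins. There is no depth.
- arm.hand_in(): hands the job in, once; it reports no verdict.
The state is a dict: "clock": time; "q": joint angles; "dq": joint speeds; "joint_efforts": joint torques, N m; "position": TCP position; "tcp_rot": TCP orientation; "contact_force": force on the tool from outside, world axes, zero at the start; "wrist_torque": the same for the moment, N m; "grip_width": opening from 0.0 (shut) to 1.0 (fully open).
Only numpy, scipy, OpenCV 4.12 (cv2) and the standard library are available. Lean on these libraries where they do the work, as an engineer would, in place of code of your own. Each camera call takes 0.05 s, during which the arm holds its last target.

### The job

The balance slab has been levelled; now lock its levelling jack. Drop the larger of the two flat steel holding keys over the jack's square spindle head, right down on its shoulder with its tail between the two posts, so that the spindle cannot turn; then swing the locknut's handle clockwise (seen from above) until it stops tight. Only the slack of the key may let the spindle turn, and the key stays on the head when you let go.

Things in the scene. Friction and masses are not known exactly. Their poses are not given: they have to be found in the camera images.
- key_grip (a point): Larger holding key, loose: flat steel bar 12 mm thick, 153 mm long, about 0.32 kg, lying flat. 56 mm square head at its -x end, tail 20 mm wide towards +x. Upright grip fin (28 mm along x, 14 mm along y, 12 to 60 mm above the underside) on the tail by the head. Point: fin's centre, 36 mm above the underside, within 10 mm of the balance point; tail's end is at x = 83 mm. z up.
- key_eye (a point): Centre of that key's square eye (32 mm, right through the head), at the key's underside, 42 mm from the fin's centre towards -x; same axes as key_grip. The smaller key is a bystander of the same shape with a 16 mm eye that does not fit.
- seat (a point): Fixed jack: centre of the round shoulder under the spindle's square head, 64 mm above the bench; the key's underside lands here. Head 28 mm square (sides along x, y at the start), straight for 14 mm, then tapering to 14 mm at 26 mm up. x points to two pointed 12 mm posts at x = 95, y = -21 and 21 mm, 36 mm tall from here; the key's tail goes between them. z up. Does not turn.
- knob (a point): Upright round black knob, 22 mm thick, on the locknut's handle, on the side of the spindle away from the posts. Point: on its axis, 80 mm from the spindle's axis and 80 mm above the bench; the knob reaches from 52 to 104 mm above the bench, the handle bar below it (14 mm wide) up to 54 mm.
- locknut (a joint): Locknut's angle relative to the spindle (rad), clockwise from above positive; starts 0 to 0.35, stop (tight) at 1.2. With the spindle at 0 the handle points 214 degrees counter-clockwise from seat's x at 0, 146 when tight. Friction 0.3 N m (4 N at the knob), stays where left. The spindle (0.1 N m) turns along with it unless the key holds it.
- spindle (a joint): Spindle's angle (rad), clockwise from above positive; starts at 0. With the key on and its tail between the posts it can turn up to about 0.25 before the slack is used up.
Not all that is in view belongs to the job. What is shaped like the part that bears key_grip but purple or red is not meant.

How it is judged:
By the outcome, as a careful person would: the job done as asked, in the order asked, and still so for the second after the job is handed in, with the robot touching nothing.
It also fails if it takes over 56 s, if anything falls off the work surface, if the arm or the gripper's body presses on something with over 40 N, if the wrist force passes 120 N, or if a joint passes its speed limit or range.

## Working session

There is one attempt and no reset: what is moved stays moved. The work goes in short steps, Python scripts to look and compute and a tool call to move; the robot and the scene stay as the last step left them, time stands still between calls to the robot, and variables do not carry over. Pictures are saved under pics/ and viewed, and the job is handed in when it is done.

Besides the shell and the picture viewer there is one more tool, called after "Call:" by a JSON object that holds its "fn" and its "kwargs". apply_moves: Moves the arm, as the interface text tells. Its arguments: {"type":"object","properties":{"increments":{"type":"string"},"grip":{"type":"number"},"newtons":{"type":"number"}},"required":["increments"]}

```bash
mkdir -p pics; ls
python3 - <<'E'
from plant import arm
import cv2,json
s=arm.read_state();print(s)
for n in ["scene","top","wrist"]:
    c=arm.read_camera(n);cv2.imwrite(f"pics/{n}0.png",c["image"][:,:,::-1]);print(n,c["intrinsics"],c["D"],c["cam_to_world"])
E
```

```text
pics
{'clock': 0.0, 'q': array([-1.31960961,  0.43521027,  0.02496997,  1.57413706, -0.01161013,
        1.13400281, -0.07513946]), 'dq': array([ 9.14697149e-04, -6.81476257e-05,  3.56621968e-04, -9.80202892e-04,
       -5.97625819e-05, -1.36357271e-03, -1.51120996e-04]), 'joint_efforts': array([-1.88334139e-03, -6.67834640e+01,  9.84830260e-01, -3.14460468e+01,
       -6.03516586e-02,  4.27504582e-02,  1.86285561e-04]), 'position': array([216.3979763 , 585.77020784, 225.93738474]), 'tcp_rot': array([ 0.12390225,  0.6961182 , -0.12503747,  0.69601243]), 'contact_force': array([0.01758336, 0.60369753, 0.10406254]), 'wrist_torque': array([ 0.02507504, -0.01661086, -0.01303046]), 'grip_width': 0.9999745209444854}
scene [[524.26829276   0.         283.96050035]
 [  0.         524.26829276 209.20511713]
 [  0.           0.           1.        ]] [-0.03338423  0.          0.          0.          0.        ] [[-7.27436953e-01  4.86176411e-01 -4.84218935e-01  1.02255903e+03]
 [ 6.86005294e-01  5.30956828e-01 -4.97475208e-01  6.61959305e+02]
 [ 1.52386386e-02 -6.94058603e-01 -7.19757209e-01  
[... 309 characters left out ...]
1  9.79421028e-02  3.67748084e+02]
 [-9.99898431e-01  1.42499607e-02 -2.55686374e-04  6.03076366e+01]
 [-1.14123998e-03 -9.79357874e-02 -9.95192082e-01  1.17336661e+03]
 [ 0.00000000e+00  0.00000000e+00  0.00000000e+00  1.00000000e+00]]
wrist [[335.69941895   0.         277.60265129]
 [  0.         335.69941895 202.98070618]
 [  0.           0.           1.        ]] [-0.06275837  0.          0.          0.          0.        ] [[ 3.46345155e-01  9.09575099e-01  2.29604385e-01  1.54919373e+02]
 [ 9.38107110e-01 -3.35736133e-01 -8.50664363e-02  6.08539865e+02]
 [-2.87823961e-04  2.44855854e-01 -9.69559450e-01  3.83455041e+02]
 [ 0.00000000e+00  0.00000000e+00  0.00000000e+00  1.00000000e+00]]
```

View pics/scene0.png

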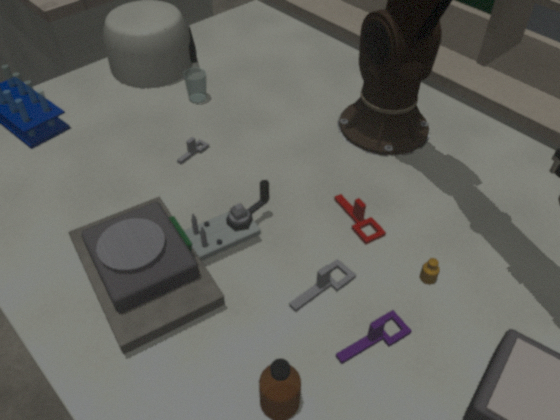

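View pics/top0.png

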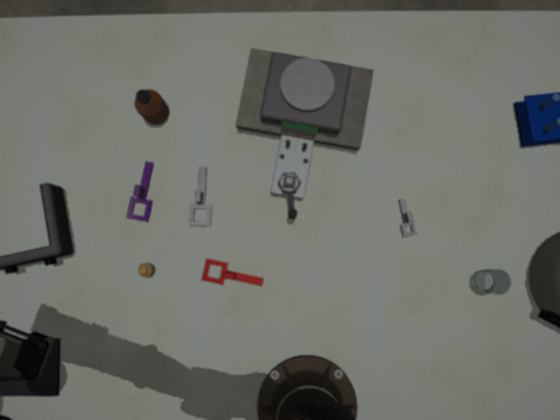

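View pics/wrist0.png

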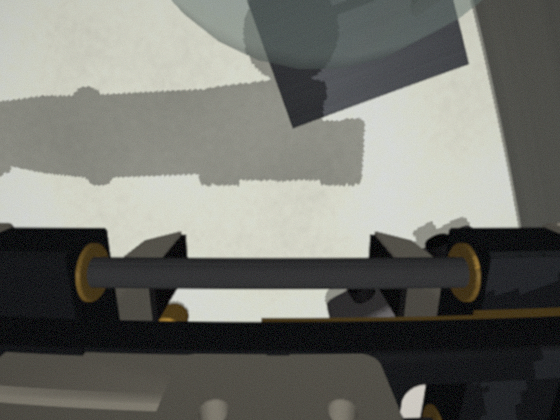

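Candidates in the top view are the larger grey key (200,197), the smaller grey key (407,217), the purple one (140,192) and the red one (230,272). By the description I choose the grey key at (200,197), and I'll check it in a close crop.

Run:
```python
import cv2,numpy as np
t=cv2.imread("pics/top0.png");s=cv2.imread("pics/scene0.png")
a=cv2.resize(t[155:235,170:250],(400,400),interpolation=cv2.INTER_CUBIC)
b=cv2.resize(t[125:225,250:330],(320,400),interpolation=cv2.INTER_CUBIC)
cv2.imwrite("pics/crop_top.png",np.hstack([a,b]))
a=cv2.resize(s[250:320,280:370],(450,350),interpolation=cv2.INTER_CUBIC)
b=cv2.resize(s[170:260,180:280],(350,350),interpolation=cv2.INTER_CUBIC)
cv2.imwrite("pics/crop_scene.png",np.hstack([a,b]))
```

```text
(no output)
```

View pics/crop_top.png

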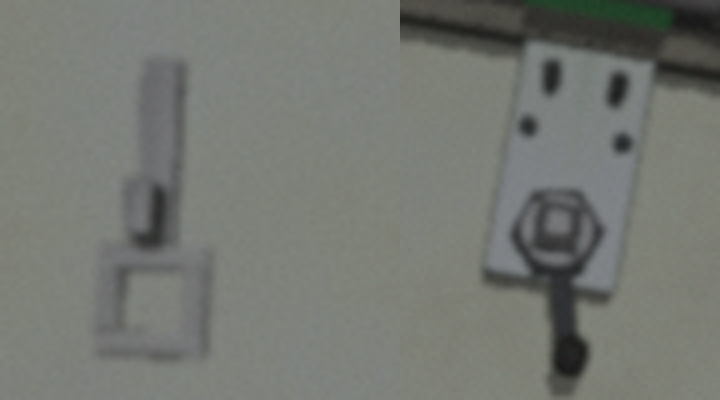

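View pics/crop_scene.png

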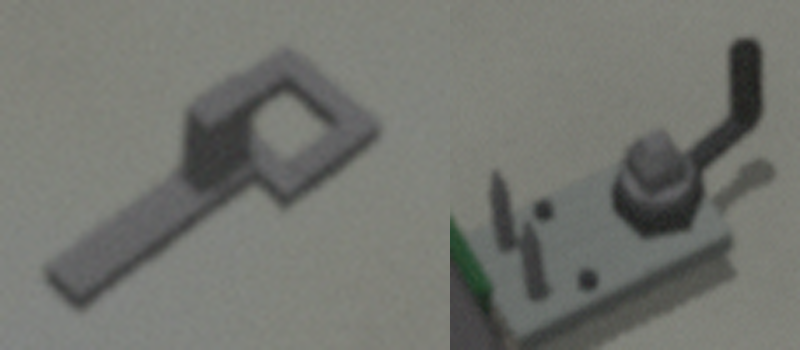

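The chosen key is plain grey with a wide eye, its head at about (200,215) and its tail end at (203,167). The spindle head is at about (290,180), the knob at (292,213), and the posts at about (288,144) and (304,147).

```bash
cat > h.py <<'E'
import numpy as np,cv2
from plant import arm
import pickle
def ray(c,uv):
    p=cv2.undistortPoints(np.array([[uv]],float),np.array(c["intrinsics"]),np.array(c["D"]))[0,0]
    T=np.array(c["cam_to_world"]);d=T[:3,:3]@np.array([p[0],p[1],1]);return T[:3,3],d
def onz(c,uv,z):
    o,d=ray(c,uv);return o+d*(z-o[2])/d[2]
def tri(c1,u1,c2,u2):
    o1,d1=ray(c1,u1);o2,d2=ray(c2,u2);d1/=np.linalg.norm(d1);d2/=np.linalg.norm(d2)
    t=np.linalg.lstsq(np.c_[d1,-d2],o2-o1,rcond=None)[0];a=o1+t[0]*d1;b=o2+t[1]*d2
    return (a+b)/2,np.linalg.norm(a-b)
def proj(c,P):
    T=np.linalg.inv(np.array(c["cam_to_world"]));r=cv2.Rodrigues(T[:3,:3])[0]
    return cv2.projectPoints(np.atleast_2d(P).astype(float),r,T[:3,3],np.array(c["intrinsics"]),np.array(c["D"]))[0][:,0]
E
python3 - <<'E'
from h import *
t=arm.read_camera("top");s=arm.read_camera("scene")
k=lambda x,y:(170+(x+.5)/5-.5,155+(y+.5)/5-.5)
j=lambda x,y:(250+(x-400+.5)/4-.5,125+(y+.5)/4-.5)
ks=lambda x,y:(280+(x+.5)/5-.5,250+(y+.5)/5-.5)
js=lambda x,y:(180+(x-450+.5)/3.5-.5,170+(y+.5)/350*90-.5)
np.set_printoptions(precision=1,suppress=True)
print("key head top corners");P=[onz(t,k(*p),12) for p in[(98,247),(212,250),(208,357),(95,355)]];print(np.array(P),np.mean(P,0))
print("eye",onz(t,k(152,300),12),"tail",onz(t,k(165,60),12))
print("scene head corners");P=[onz(s,ks(*p),12) for p in[(287,48),(382,127),(287,190),(192,108)]];print(np.array(P),np.mean(P,0))
print("scene tail",[onz(s,ks(*p),12) for p in[(45,270),(82,298)]])
print("head90",onz(t,j(560,220),90),onz(s,js(656,150),90))
for z in(44,38,30):print("plate",z,[onz(t,j(*p),z)[:2] for p in[(523,40),(485,272),(655,60),(610,295)]])
for h,p in (("bolt",(528,126)),("bolt",(622,143))):print(h,onz(t,j(*p),38),)
print("knob104",onz(t,j(570,350),104),onz(s,js(744,48),104))
print("post tips",onz(s,js(494,172),100),onz(s,js(526,224),100))
print("post tips top",onz(t,j(551,64),100),onz(t,j(620,76),100))
E
```

```text
key head top corners
[[505.6 291.6  12. ]
 [503.2 233.2  12. ]
 [448.5 235.3  12. ]
 [450.3 292.8  12. ]] [476.9 263.2  12. ]
eye [478.  263.9  12. ] tail [602.  257.6  12. ]
scene head corners
[[452.1 241.   12. ]
 [453.8 296.3  12. ]
 [506.3 291.   12. ]
 [504.8 235.8  12. ]] [479.2 266.   12. ]
scene tail [array([605.1, 252.1,  12. ]), array([603.4, 271.4,  12. ])]
head90 [551.6  35.8  90. ] [555.2  44.1  90. ]
plate 44 [array([674.5,  56.2]), array([527.3,  81.9]), array([660.5, -26.7]), array([511.8,   4.5])]
plate 38 [array([676.1,  56.2]), array([528.2,  82.1]), array([662. , -27.2]), array([512.6,   4.2])]
plate 30 [array([678.3,  56.2]), array([529.3,  82.2]), array([664.1, -27.8]), array([513.6,   3.8])]
bolt [620.6  53.8  38. ]
bolt [608.9  -5.2  38. ]
knob104 [472.   31.5 104. ] [471.9  30.8 104. ]
post tips [641.8  -0.1 100. ] [650.4  42.4 100. ]
post tips top [644.4  39.9 100. ] [636.5  -1.2 100. ]
```

```bash
cat >> h.py <<'E'
from scipy.spatial.transform import Rotation as R
np.set_printoptions(precision=2,suppress=True)
def plan(tgt,yaw):
    """tgt world TCP, yaw = wanted world direction of jaw axis (mod pi)"""
    s=arm.read_state();M=R.from_quat(s["tcp_rot"]).as_matrix();p=s["position"]
    y=np.arctan2(M[1,1],M[0,1]);dw=(yaw-y+np.pi/2)%np.pi-np.pi/2
    turn=-dw  # tool x down
    print("t",round(s["clock"],2),"p",p,"F",s["contact_force"],"g",s["grip_width"],"tilt x",M[:,0],"jaw yaw",round(y,3),"q7",round(s["q"][6],2))
    d=np.array(tgt)-p
    print("world d",d,"tool d now",M.T@d,"tool d after turn",(M@R.from_rotvec([turn,0,0]).as_matrix()).T@d,"turn",round(turn,3))
E
python3 -c "
from h import *
plan([520,263,150],-0.03+np.pi/2)"
```

```text
t 0.25 p [216.49 586.09 226.4 ] F [-0.18 -0.24 -0.85] g 0.9971270366665398 tilt x [-0. -0. -1.] jaw yaw 1.217 q7 -0.08
world d [ 303.51 -323.09  -76.4 ] tool d now [  76.57 -197.85  396.65] tool d after turn [  76.57 -313.79  313.07] turn -0.324
```

Call:
{"fn": "apply_moves", "kwargs": {"increments": "0 0 0 -0.162; 0 0 0 -0.162; 0 -40 40 0; 0 -40 40 0; 0 -40 40 0; 5 -40 40 0; 5 -40 40 0; 5 -40 40 0", "grip": 0.6}}

```text
clock: 1.25
position: [454.8, 339.6, 210.1]
tcp_rot: [0.003, 0.708, -0.002, 0.707]
contact_force: [0.5, 0.1, -0.9]
grip_width: 0.599
```

```bash
python3 -c "
from h import *
plan([520,263,150],-0.03+np.pi/2)"
```

```text
t 1.25 p [454.78 339.58 210.1 ] F [ 0.53  0.07 -0.88] g 0.5989210806136868 tilt x [-0.  0. -1.] jaw yaw 1.562 q7 0.85
world d [ 65.22 -76.58 -60.1 ] tool d now [ 59.9  -76.13  65.93] tool d after turn [ 59.9  -74.68  67.56] turn 0.022
```

Call:
{"fn": "apply_moves", "kwargs": {"increments": "5 -38 34 0.02; 10 -37 33 0; 15 0 0 0; 15 0 0 0; 10 0 0 0; 0 0 0 0; 0 0 0 0; 0 0 0 0"}}

```text
clock: 2.25
position: [523.6, 259.2, 152.7]
tcp_rot: [0.012, 0.707, -0.011, 0.707]
contact_force: [-0.2, -0.5, 0.5]
grip_width: 0.601
```

Run:
```python
from h import *
plan([520,263,21],-0.03+np.pi/2)
for n in ["wrist","top"]:
    c=arm.read_camera(n);cv2.imwrite(f"pics/{n}1.png",c["image"][:,:,::-1])
    pickle.dump(c,open(f"{n}1.pkl","wb"))
```

```text
t 2.25 p [523.58 259.17 152.72] F [-0.17 -0.49  0.5 ] g 0.6009396040953178 tilt x [-0.  0. -1.] jaw yaw 1.539 q7 1.03
world d [  -3.58    3.83 -131.72] tool d now [131.73   3.57  -3.66] tool d after turn [131.73   3.57  -3.65] turn -0.002
```

View pics/wrist1.png

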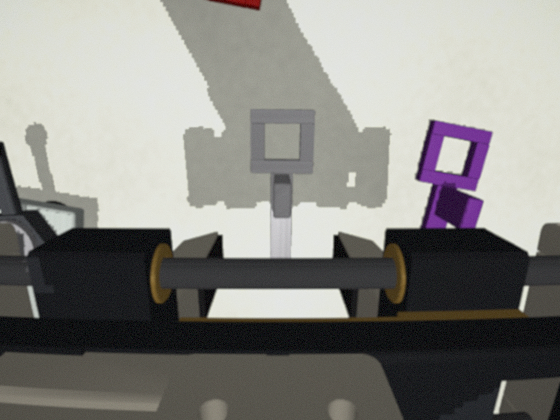

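The wrist view shows the key head spanning (250-315, 109-173) and the fin at about (283,190), between the jaws. Next I measure the head and fin.

Run:
```python
from h import *
c=pickle.load(open("wrist1.pkl","rb"))
im=c["image"][:,:,::-1]
cv2.imwrite("pics/wcrop1.png",cv2.resize(im[95:235,240:330],(514,800)[:0] or (386,600),interpolation=cv2.INTER_CUBIC))
P=[onz(c,p,12) for p in[(250.5,109.5),(314,110),(314,166),(250.5,165)]];print(np.array(P),np.mean(P,0))
print(proj(c,[[520,263,60],[506,263,60],[506,256,60],[506,270,60]]))
```

```text
[[449.63 238.51  12.  ]
 [451.75 293.11  12.  ]
 [500.26 292.74  12.  ]
 [497.58 236.14  12.  ]] [474.8  265.12  12.  ]
[[282.14 201.39]
 [281.61 183.46]
 [272.38 183.75]
 [290.85 183.17]]
```

View pics/wcrop1.png

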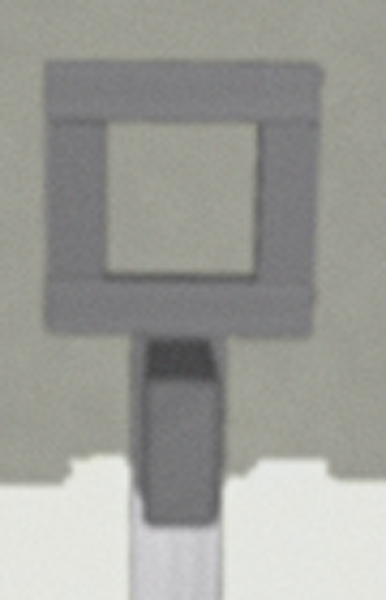

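Call:
{"fn": "apply_moves", "kwargs": {"increments": "25 3.6 -3.6 0; 30 0 0 0; 30 0 0 0; 20 0 0 0; 13 0 0 0; 0 0 0 0; 0 0 0 0; 0 0 0 0"}}

```text
clock: 3.35
position: [523.7, 265.1, 35.7]
tcp_rot: [0.013, 0.704, -0.009, 0.71]
contact_force: [-0.7, 0.0, 1.0]
grip_width: 0.602
```

Run:
```python
from h import *
plan([520,263,21],-0.03+np.pi/2)
```

```text
t 3.35 p [523.65 265.09  35.73] F [-0.7   0.05  0.96] g 0.6018663957126547 tilt x [ 0.01  0.01 -1.  ] jaw yaw 1.539 q7 1.03
world d [ -3.65  -2.09 -14.73] tool d now [14.69 -2.29 -3.69] tool d after turn [14.69 -2.28 -3.69] turn -0.002
```

Call:
{"fn": "apply_moves", "kwargs": {"increments": "5 -1 -2 0; 5 -1 -2 0; 5 0 0 0; 0 0 0 0; 0 0 0 0; 0 0 0 0; 0 0 0 0; 0 0 0 0"}}

```text
clock: 4.35
position: [520.1, 263.5, 20.7]
tcp_rot: [0.014, 0.704, -0.009, 0.71]
contact_force: [0.4, 0.0, -0.3]
grip_width: 0.596
```

Run:
```python
from h import *
plan([520,263,21],-0.03+np.pi/2)
```

```text
t 4.35 p [520.05 263.53  20.71] F [ 0.43  0.04 -0.27] g 0.5960240616314808 tilt x [ 0.01  0.01 -1.  ] jaw yaw 1.539 q7 1.03
world d [-0.05 -0.53  0.29] tool d now [-0.3  -0.53 -0.03] tool d after turn [-0.3  -0.53 -0.03] turn -0.002
```

Positioned; I close on the fin, then lift.

Call:
{"fn": "apply_moves", "kwargs": {"increments": "0 0 0 0; 0 0 0 0; 0 0 0 0; 0 0 0 0; 0 0 0 0; 0 0 0 0; 0 0 0 0; 0 0 0 0", "grip": 0, "newtons": 35}}

```text
clock: 5.35
position: [520.1, 263.4, 20.9]
tcp_rot: [0.014, 0.704, -0.009, 0.71]
contact_force: [-0.6, -1.3, 1.2]
grip_width: 0.151
```

Call:
{"fn": "apply_moves", "kwargs": {"increments": "-15 0 0 0; -25 0 0 0; -30 0 0 0; -30 0 0 0; -30 0 0 0; -25 0 0 0; 0 0 0 0; 0 0 0 0"}}

```text
clock: 6.35
position: [516.1, 261.2, 183.1]
tcp_rot: [0.013, 0.705, -0.01, 0.709]
contact_force: [0.2, 0.1, -3.8]
grip_width: 0.152
```

Run:
```python
from h import *
u=np.array([np.cos(.19),-np.sin(.19)]);g=np.array([551.5,38.5])+42*u
print(g)
plan([*g,165],-0.19+np.pi/2)
for n in ["wrist","scene"]:
    c=arm.read_camera(n);cv2.imwrite(f"pics/{n}2.png",c["image"][:,:,::-1]);pickle.dump(c,open(f"{n}2.pkl","wb"))
```

```text
[592.74  30.57]
t 6.35 p [516.08 261.18 183.07] F [ 0.24  0.14 -3.79] g 0.1516915234014515 tilt x [ 0.01  0.   -1.  ] jaw yaw 1.539 q7 1.01
world d [  76.67 -230.61  -18.07] tool d now [  17.35 -228.12   83.92] tool d after turn [  17.35 -212.08  118.76] turn 0.158
```

View pics/wrist2.png

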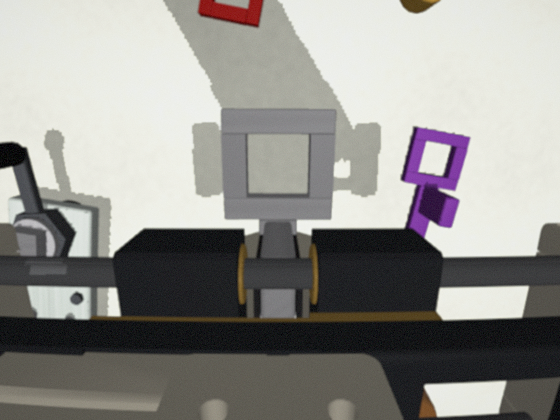

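View pics/scene2.png

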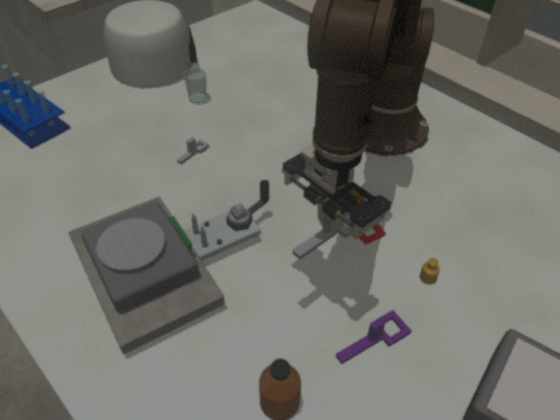

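The key is in the grip, its head at (222-335, 109-219) in the wrist picture, and the jack stands at the left. I measure where the eye lies relative to the TCP, then move over the jack.

Run:
```python
from h import *
c=pickle.load(open("wrist2.pkl","rb"));s=arm.read_state()
im=c["image"][:,:,::-1]
cv2.imwrite("pics/wcrop2.png",cv2.resize(im[95:235,205:350],None,fx=4,fy=4,interpolation=cv2.INTER_CUBIC))
M=R.from_quat(s["tcp_rot"]).as_matrix();p=s["position"]
zu=p[2]-20.9
u=np.array([np.cos(.03),-np.sin(.03),0]);v=np.array([np.sin(.03),np.cos(.03),0])
e=p-42*u;e[2]=zu
P=[e+a*u+b*v+[0,0,h] for h,r in((12,28),(0,28),(12,16),(0,16)) for a,b in((-r,-r),(-r,r),(r,r),(r,-r))]
print((proj(c,P)-[205,95]+.5)*4-.5)
```

```text
[[ 56.77  59.27]
 [523.24  58.39]
 [506.55 503.86]
 [ 75.42 505.41]
 [ 72.07  61.16]
 [507.12  60.33]
 [492.68 477.82]
 [ 88.4  479.23]
 [159.05 160.02]
 [421.66 159.42]
 [416.4  414.43]
 [165.41 415.25]
 [167.35 155.21]
 [412.49 154.65]
 [407.97 393.6 ]
 [172.94 394.35]]
```

View pics/wcrop2.png

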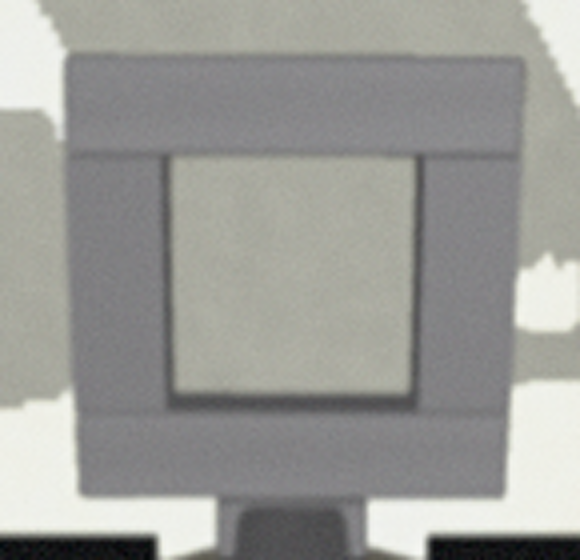

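Call:
{"fn": "apply_moves", "kwargs": {"increments": "0 0 0 0.158; 3 -43 24 0; 3 -43 24 0; 3 -43 24 0; 3 -43 24 0; 2 -30 17 0; 0 0 0 0; 0 0 0 0"}}

```text
clock: 7.45
position: [585.6, 35.3, 158.0]
tcp_rot: [0.068, 0.707, -0.068, 0.701]
contact_force: [-0.4, 0.3, -2.3]
grip_width: 0.149
```

Run:
```python
from h import *
plan([592.7,30.6,165],-0.19+np.pi/2)
for n in ["wrist","top"]:
    c=arm.read_camera(n);cv2.imwrite(f"pics/{n}3.png",c["image"][:,:,::-1]);pickle.dump(c,open(f"{n}3.pkl","wb"))
```

```text
t 7.45 p [585.56  35.32 158.04] F [-0.41  0.27 -2.28] g 0.14917296215883702 tilt x [-0.01  0.   -1.  ] jaw yaw 1.378 q7 1.31
world d [ 7.14 -4.72  6.96] tool d now [-7.03 -3.27  7.85] tool d after turn [-7.03 -3.3   7.84] turn -0.003
```

View pics/wrist3.png

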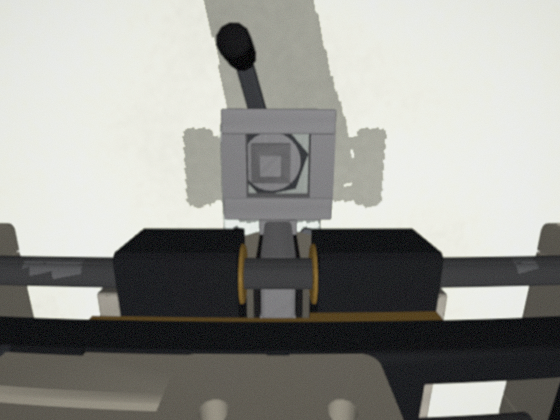

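The wrist view shows the jack's head at about (270,163) through the eye, whose opening is (246-309, 132-194). Next comes a close crop and the offset.

Run:
```python
from h import *
c=pickle.load(open("wrist3.pkl","rb"))
im=c["image"][:,:,::-1]
cv2.imwrite("pics/wcrop3.png",cv2.resize(im[100:225,205:350],None,fx=4,fy=4,interpolation=cv2.INTER_CUBIC))
```

```text
(no output)
```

View pics/wcrop3.png

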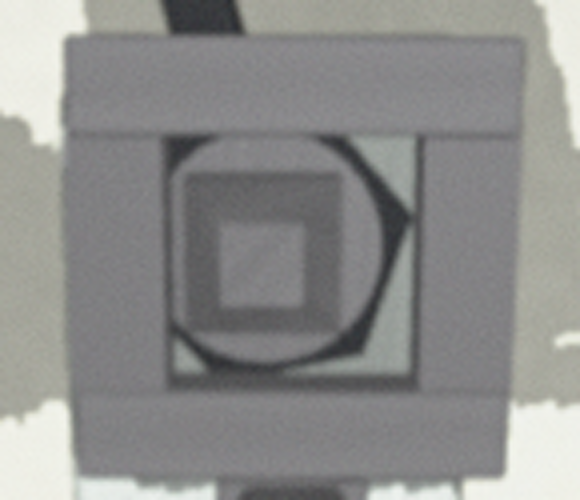

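View pics/top3.png

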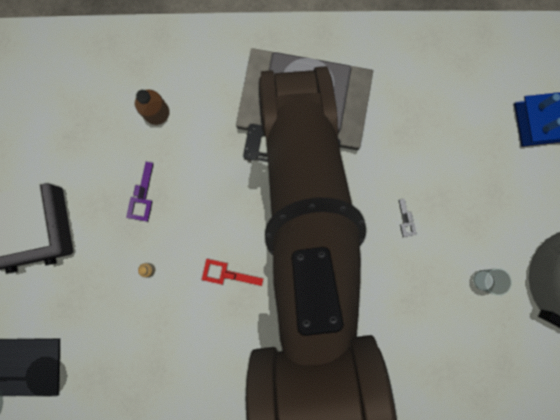

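Run:
```python
from h import *
c=pickle.load(open("wrist3.pkl","rb"));s=arm.read_state()
k=lambda x,y:(205+(x+.5)/4-.5,100+(y+.5)/4-.5)
zt=s["position"][2]-8.9
cs=[onz(c,k(*p),zt) for p in((163,135),(422,135),(417,390),(167,390))]
e=np.mean(cs,0);print(np.array(cs),e,"tcp-e",s["position"]-e)
h=onz(c,k(262,265),90);h2=np.mean([onz(c,k(*p),78) for p in((187,172),(342,172),(342,333),(187,333))],0)
print(h,h2)
sh=onz(c,k(278,252),64)
print("shoulder",sh)
d=(h+h2)/2-e;d[2]=0
M=R.from_quat(s["tcp_rot"]).as_matrix();print("tool shift",M.T@d)
p=np.array([onz(c,(236,42),104),onz(c,(236,47),104)]);print(p)
for a,b in (((187,172),(187,333)),((342,172),(342,333))):
  q=onz(c,k(*b),78)-onz(c,k(*a),78);print("yaw",np.arctan2(q[1],q[0]),np.hypot(*q[:2]))
for a,b in ((1,2),(0,3)):
  q=cs[b]-cs[a];print("keyyaw",np.arctan2(q[1],q[0]),np.hypot(*q[:2]))
```

```text
[[525.03  31.04 149.45]
 [531.06  62.04 149.45]
 [562.35  55.99 149.45]
 [556.27  24.78 149.45]] [543.68  43.46 149.45] tcp-e [41.95 -7.93  8.9 ]
[550.24  36.99  90.  ] [549.78  37.26  78.  ]
shoulder [551.59  39.2   64.  ]
tool shift [-0.05 -5.02  7.42]
[[472.45  32.26 104.  ]
 [475.2   31.67 104.  ]]
yaw -0.20971375348652574 28.639711991250635
yaw -0.18413626332268807 28.62757002889041
keyyaw -0.19081035475531358 31.865548155212974
keyyaw -0.19779194078951273 31.86688145333925
```

Call:
{"fn": "apply_moves", "kwargs": {"increments": "0 -2.5 3.7 0; 0 -2.5 3.7 0; 9 0 0 0; 9 0 0 0; 9 0 0 0; 8 0 0 0; 0 0 0 0; 0 0 0 0"}}

```text
clock: 8.55
position: [591.2, 31.7, 120.1]
tcp_rot: [0.066, 0.707, -0.066, 0.701]
contact_force: [0.1, 0.2, -2.3]
grip_width: 0.152
```

Run:
```python
from h import *
plan([591.5,29,121],-0.195+np.pi/2)
for n in ["wrist"]:
    c=arm.read_camera(n);pickle.dump(c,open(f"{n}4.pkl","wb"))
im=c["image"][:,:,::-1]
cv2.imwrite("pics/wcrop4.png",cv2.resize(im[100:225,205:350],None,fx=4,fy=4,interpolation=cv2.INTER_CUBIC))
```

```text
t 8.55 p [591.25  31.72 120.05] F [ 0.14  0.2  -2.31] g 0.15154067912439087 tilt x [-0.01  0.   -1.  ] jaw yaw 1.383 q7 1.33
world d [ 0.25 -2.72  0.95] tool d now [-0.95 -2.62  0.74] tool d after turn [-0.95 -2.62  0.76] turn 0.007
```

View pics/wcrop4.png

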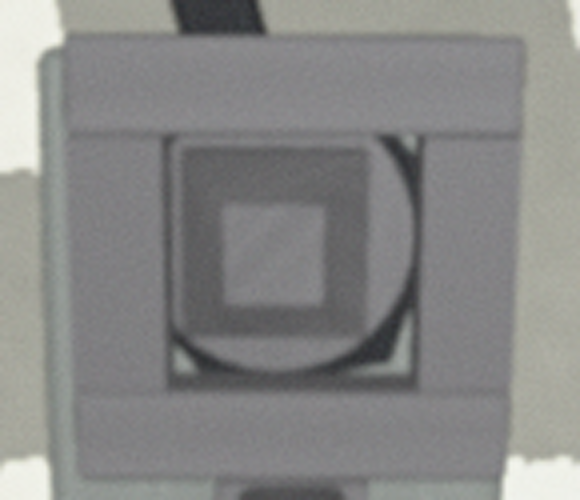

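The crop shows the head's top face at (222-327, 204-306) and its square base at (184-370, 148-336), still left of the eye's centre.

```bash
cat >> h.py <<'E'
def eyeoff(n,top,base,out=None):
    c=pickle.load(open(n,"rb"));s=arm.read_state()
    k=lambda x,y:(205+(x+.5)/4-.5,100+(y+.5)/4-.5)
    zt=s["position"][2]-8.9
    e=np.mean([onz(c,k(*p),zt) for p in((163,135),(422,135),(417,390),(167,390))],0)
    M=R.from_quat(s["tcp_rot"]).as_matrix()
    for (x0,y0,x1,y1),z in ((top,90),(base,78)):
        P=[onz(c,k(*p),z) for p in((x0,y0),(x1,y0),(x1,y1),(x0,y1))]
        h=np.mean(P,0);d=h-e;d[2]=0;print(h,"size",np.linalg.norm(P[1]-P[0]),"tool shift",M.T@d)
E
python3 -c "
from h import *
eyeoff('wrist4.pkl',(222,204,327,306),(184,148,370,336))"
```

```text
[550.24  36.98  90.  ] size 14.605646358895001 tool shift [-0.01 -2.48  1.36]
[549.94  37.26  78.  ] size 27.287206015636773 tool shift [-0.01 -2.26  1.02]
```

Call:
{"fn": "apply_moves", "kwargs": {"increments": "0 -2.4 1.2 0; 0 0 0 0; 5 0 0 0; 5 0 0 0; 5 0 0 0; 0 0 0 0; 0 0 0 0; 0 0 0 0"}}

```text
clock: 9.6
position: [592.2, 29.0, 104.5]
tcp_rot: [0.066, 0.707, -0.066, 0.701]
contact_force: [0.3, -0.2, -3.2]
grip_width: 0.151
```

Run:
```python
from h import *
plan([591.5,29,85],-0.195+np.pi/2)
for n in ["wrist"]:
    c=arm.read_camera(n);pickle.dump(c,open(f"{n}5.pkl","wb"))
im=c["image"][:,:,::-1]
cv2.imwrite("pics/wcrop5.png",cv2.resize(im[100:225,205:350],None,fx=4,fy=4,interpolation=cv2.INTER_CUBIC))
```

```text
t 9.6 p [592.25  28.98 104.5 ] F [ 0.25 -0.23 -3.18] g 0.15139685459415736 tilt x [-0.01  0.   -1.  ] jaw yaw 1.383 q7 1.34
world d [ -0.75   0.02 -19.5 ] tool d now [19.51 -0.11 -0.57] tool d after turn [19.51 -0.12 -0.56] turn 0.007
```

View pics/wcrop5.png

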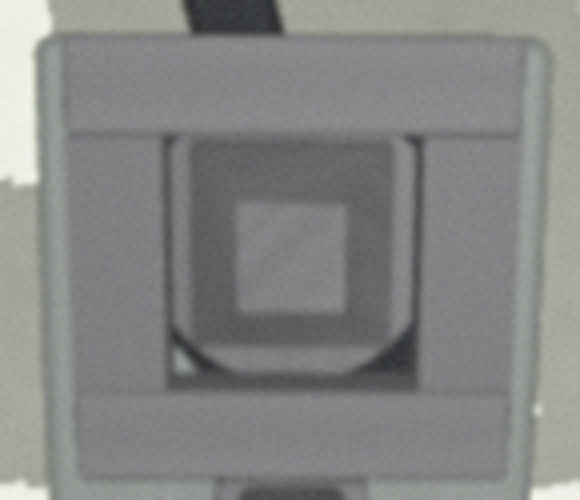

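```bash
python3 -c "
from h import *
eyeoff('wrist5.pkl',(235,203,347,313),(191,138,393,345))"
```

```text
[550.2   36.82  90.  ] size 14.286054047400816 tool shift [ 0.   -0.16 -0.12]
[549.62  37.07  78.  ] size 27.284165449036745 tool shift [ 0.01 -0.02 -0.74]
```

The eye is centred to about 0.5 mm, so I lower it.

Call:
{"fn": "apply_moves", "kwargs": {"increments": "3 0 -0.3 0; 4 0 0 0; 4 0 0 0; 4 0 0 0; 3 0 0 0; 2 0 0 0; 0 0 0 0; 0 0 0 0"}}

```text
clock: 10.65
position: [592.4, 29.1, 84.3]
tcp_rot: [0.067, 0.707, -0.066, 0.701]
contact_force: [-0.6, -0.2, -3.4]
grip_width: 0.147
```

Run:
```python
from h import *
plan([591.5,29,85],-0.195+np.pi/2)
for n in ["wrist","scene"]:
    c=arm.read_camera(n);pickle.dump(c,open(f"{n}6.pkl","wb"))
    im=c["image"][:,:,::-1]
    im=im[100:225,205:350] if n=="wrist" else im[150:280,160:320]
    cv2.imwrite(f"pics/{n}crop6.png",cv2.resize(im,None,fx=4,fy=4,interpolation=cv2.INTER_CUBIC))
```

```text
t 10.65 p [592.38  29.05  84.28] F [-0.58 -0.17 -3.37] g 0.1474290123961755 tilt x [-0.01  0.   -1.  ] jaw yaw 1.383 q7 1.35
world d [-0.88 -0.05  0.72] tool d now [-0.71 -0.22 -0.86] tool d after turn [-0.71 -0.22 -0.86] turn 0.007
```

View pics/wristcrop6.png

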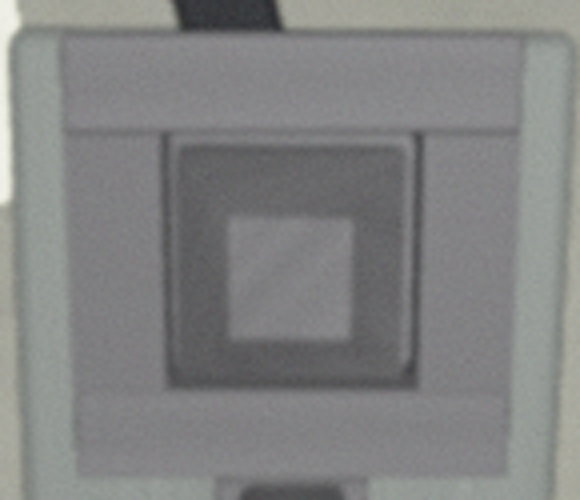

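View pics/scenecrop6.png

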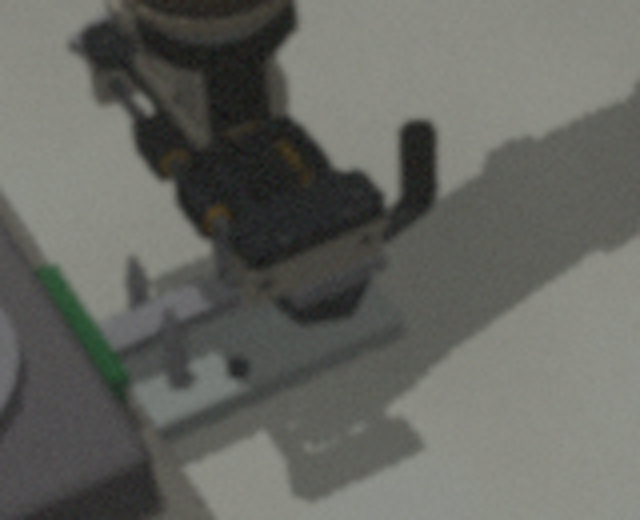

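The eye surrounds the head and the tail lies between the posts. The wrist still carries the key's weight, so I lower further until it is supported.

Call:
{"fn": "apply_moves", "kwargs": {"increments": "1 0 -0.3 0; 1 0 0 0; 0 0 0 0; 0 0 0 0; 0 0 0 0; 0 0 0 0; 0 0 0 0; 0 0 0 0"}}

```text
clock: 11.75
position: [592.6, 29.0, 84.2]
tcp_rot: [0.067, 0.706, -0.066, 0.702]
contact_force: [-1.4, 0.0, -0.7]
grip_width: 0.155
```

Call:
{"fn": "apply_moves", "kwargs": {"increments": "2 0 0 0; 2 0 0 0; 0 0 0 0; 0 0 0 0; 0 0 0 0; 0 0 0 0; 0 0 0 0; 0 0 0 0"}}

```text
clock: 12.75
position: [594.7, 28.6, 83.1]
tcp_rot: [0.067, 0.705, -0.066, 0.703]
contact_force: [-1.3, -1.3, 1.3]
grip_width: 0.149
```

Call:
{"fn": "apply_moves", "kwargs": {"increments": "0 0 0 0; 0 0 0 0; 0 0 0 0; 0 0 0 0; 0 0 0 0; 0 0 0 0; 0 0 0 0; 0 0 0 0", "grip": 0.4}}

```text
clock: 13.75
position: [595.3, 28.8, 83.0]
tcp_rot: [0.067, 0.704, -0.066, 0.704]
contact_force: [-0.0, 0.4, -0.5]
grip_width: 0.403
```

Call:
{"fn": "apply_moves", "kwargs": {"increments": "-15 0 0 0; -25 0 0 0; -30 0 0 0; -30 0 0 0; -10 0 -60 0; 0 0 -60 0; 0 0 -20 0; 0 0 0 0"}}

```text
clock: 14.75
position: [456.1, 55.3, 203.9]
tcp_rot: [0.068, 0.701, -0.065, 0.707]
contact_force: [0.7, 0.3, -0.2]
grip_width: 0.398
```

Run:
```python
from h import *
plan([470,31.5,70],-0.195+np.pi/2)
for n in ["wrist","scene"]:
    c=arm.read_camera(n);pickle.dump(c,open(f"{n}7.pkl","wb"))
    im=c["image"][:,:,::-1]
    if n=="scene": im=cv2.resize(im[150:280,160:320],None,fx=4,fy=4,interpolation=cv2.INTER_CUBIC)
    cv2.imwrite(f"pics/{n}7.png",im)
```

```text
t 14.75 p [456.13  55.34 203.91] F [ 0.7   0.26 -0.2 ] g 0.3977987570884237 tilt x [ 0.01  0.   -1.  ] jaw yaw 1.382 q7 1.19
world d [  13.87  -23.84 -133.91] tool d now [133.91 -21.55  17.19] tool d after turn [133.91 -21.44  17.32] turn 0.006
```

View pics/wrist7.png

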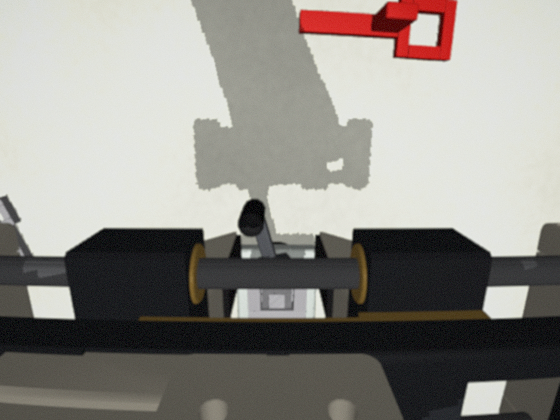

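View pics/scene7.png

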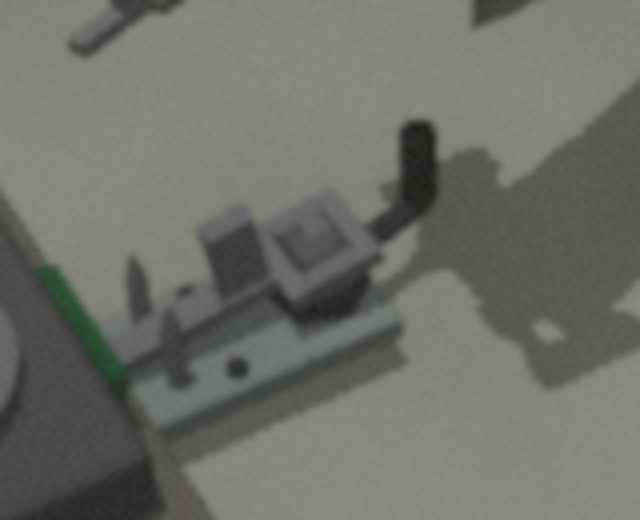

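The key sits flat on the shoulder around the head, with its tail between the posts. Next I check its height and locate the knob.

Run:
```python
from h import *
c=pickle.load(open("scene7.pkl","rb"));w=pickle.load(open("wrist7.pkl","rb"))
k=lambda x,y:(160+(x+.5)/4-.5,150+(y+.5)/4-.5)
print("head top corners @76",[onz(c,k(*p),76) for p in((325,190),(382,252),(290,300))])
print("knob scene@104",onz(c,k(418,130),104))
im=w["image"][:,:,::-1];cv2.imwrite("pics/w7c.png",cv2.resize(im[190:320,225:335],None,fx=4.5,fy=4.5,interpolation=cv2.INTER_CUBIC))
print("pred knob top",proj(w,[[472,31.5,104],[472,31.5,54]]))
```

```text
head top corners @76 [array([521.46,  10.78,  76.  ]), array([529.31,  67.26,  76.  ]), array([587.42,  60.91,  76.  ])]
knob scene@104 [471.42  31.83 104.  ]
pred knob top [[251.47 226.99]
 [255.09 210.12]]
```

View pics/w7c.png

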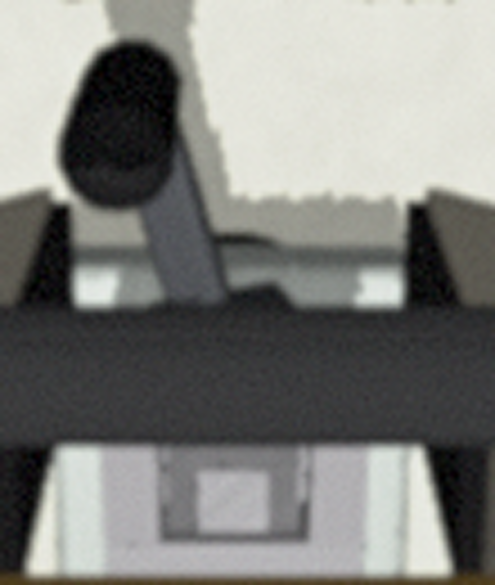

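Call:
{"fn": "apply_moves", "kwargs": {"increments": "20 -21 17.5 0; 25 0 0 0; 0 0 0 0; 0 0 0 0; 0 0 0 0; 0 0 0 0; 0 0 0 0; 0 0 0 0", "grip": 0.6}}

```text
clock: 15.85
position: [478.6, 30.2, 161.3]
tcp_rot: [0.069, 0.698, -0.065, 0.709]
contact_force: [-0.8, 0.3, 0.1]
grip_width: 0.601
```

Run:
```python
from h import *
plan([470.5,32,70],1.382)
```

```text
t 15.85 p [478.63  30.22 161.35] F [-0.85  0.34  0.05] g 0.6014486608650776 tilt x [ 0.02  0.   -1.  ] jaw yaw 1.38 q7 1.27
world d [ -8.13   1.78 -91.35] tool d now [91.22 -0.42 -9.65] tool d after turn [91.22 -0.41 -9.65] turn -0.002
```

Call:
{"fn": "apply_moves", "kwargs": {"increments": "0 0 -8 0; 20 0 -1 0; 25 0 0 0; 25 0 0 0; 15 0 0 0; 4 0 0 0; 0 0 0 0; 0 0 0 0"}}

```text
clock: 16.85
position: [468.7, 33.4, 71.4]
tcp_rot: [0.069, 0.698, -0.065, 0.71]
contact_force: [0.0, 0.6, -1.1]
grip_width: 0.605
```

Run:
```python
from h import *
plan([470.5,32,70],1.382)
for n in ["scene","wrist"]:
    c=arm.read_camera(n);im=c["image"][:,:,::-1]
    if n=="scene": im=cv2.resize(im[130:280,160:340],None,fx=3,fy=3,interpolation=cv2.INTER_CUBIC)
    cv2.imwrite(f"pics/{n}8.png",im)
```

```text
t 16.85 p [468.73  33.43  71.44] F [ 0.03  0.57 -1.06] g 0.6045034736644566 tilt x [ 0.02  0.01 -1.  ] jaw yaw 1.381 q7 1.3
world d [ 1.77 -1.43 -1.44] tool d now [ 1.46 -1.09  1.98] tool d after turn [ 1.46 -1.09  1.98] turn -0.001
```

View pics/scene8.png

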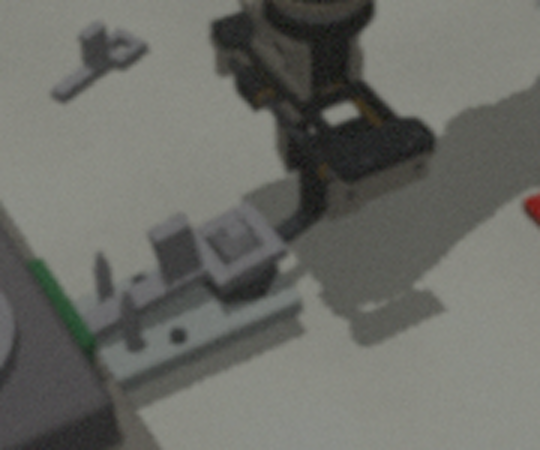

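The jaws stand astride the knob. I close them lightly on it.

Call:
{"fn": "apply_moves", "kwargs": {"increments": "0 -1 2 0; 0 0 0 0; 0 0 0 0; 0 0 0 0; 0 0 0 0; 0 0 0 0; 0 0 0 0; 0 0 0 0", "grip": 0, "newtons": 15}}

```text
clock: 17.95
position: [471.0, 31.8, 72.2]
tcp_rot: [0.07, 0.698, -0.065, 0.71]
contact_force: [0.2, -0.1, 0.2]
grip_width: 0.238
```

Run:
```python
from h import *
plan([470.5,32,70],1.382)
s=arm.read_state();p=s["position"][:2];d=p-[550,37.5];a=np.arctan2(d[1],d[0]);print(np.hypot(*d),np.degrees(a)%360)
# arc rows: simulate tool-frame steps
M=R.from_quat(s["tcp_rot"]).as_matrix();c=np.array([550,37.5])
a%=2*np.pi
for i in range(8):
    a2=a-0.13
    q=80*np.array([np.cos(a2)-np.cos(a),np.sin(a2)-np.sin(a)])
    print(M.T@[*q,0],np.degrees(a2));a=a2
    M=M@R.from_rotvec([.075,0,0]).as_matrix()
```

```text
t 17.95 p [471.04  31.81  72.15] F [ 0.16 -0.07  0.18] g 0.23756237170586328 tilt x [ 0.02  0.01 -1.  ] jaw yaw 1.381 q7 1.3
world d [-0.54  0.19 -2.15] tool d now [ 2.14  0.07 -0.6 ] tool d after turn [ 2.14  0.07 -0.6 ] turn -0.001
79.16854032589666 184.12173894083247
[ 0.05 10.19 -2.04] 176.6732876041318
[ 0.08 10.29 -1.47] 169.22483626743107
[ 0.1  10.35 -0.91] 161.7763849307304
[ 0.12 10.39 -0.34] 154.3279335940297
[ 0.14 10.39  0.24] 146.879482257329
[ 0.16 10.36  0.81] 139.4310309206283
[ 0.17 10.3   1.38] 131.98257958392762
[ 0.18 10.21  1.94] 124.5341282472269
```

Call:
{"fn": "apply_moves", "kwargs": {"increments": "0 10 -2 0.075; 0 10 -1.5 0.075; 0 10 -1 0.075; 0 10 0 0.075; 0 0 0 0; 0 0 0 0; 0 0 0 0; 0 0 0 0"}}

```text
clock: 18.95
position: [475.5, 65.9, 72.0]
tcp_rot: [0.178, 0.681, -0.176, 0.689]
contact_force: [-0.4, 0.5, 1.0]
grip_width: 0.234
```

```bash
cat >> h.py <<'E'
def arc(n,step,turn):
    s=arm.read_state();p=s["position"][:2];d=p-[550,37.5];a=np.arctan2(d[1],d[0])%(2*np.pi);r=np.hypot(*d);print("r",r,"ang",np.degrees(a),"F",s["contact_force"],"T",s["wrist_torque"],"z",s["position"][2])
    M=R.from_quat(s["tcp_rot"]).as_matrix();cur=p.copy()
    for i in range(n):
        a-=step;q=np.array([550,37.5])+80*np.array([np.cos(a),np.sin(a)])
        print(M.T@[*(q-cur),0],np.degrees(a));cur=q
        M=M@R.from_rotvec([turn,0,0]).as_matrix()
E
python3 - <<'E'
from h import *
plan([470.5,32,70],1.382)
arc(6,.1,.075)
c=arm.read_camera("scene");im=c["image"][:,:,::-1]
cv2.imwrite(f"pics/s9.png",cv2.resize(im[130:280,160:340],None,fx=3,fy=3,interpolation=cv2.INTER_CUBIC))
E
```

```text
t 18.95 p [475.46  65.88  71.98] F [-0.42  0.54  1.02] g 0.23441736231507876 tilt x [ 0.01 -0.   -1.  ] jaw yaw 1.065 q7 0.97
world d [ -4.96 -33.88  -1.98] tool d now [  1.92 -32.06  12.05] tool d after turn [  1.92 -34.22   1.46] turn -0.317
r 79.75871990625373 ang 159.15357597712162 F [-0.42  0.54  1.02] T [-0.14  0.13 -0.09] z 71.98120828913049
[ 0.03  7.93 -0.97] 153.42399802581338
[ 0.05  7.98 -0.53] 147.69442007450516
[ 0.05  7.99 -0.33] 141.96484212319692
[ 0.06  8.   -0.13] 136.23526417188867
[0.07 8.   0.07] 130.50568622058043
[0.07 7.99 0.27] 124.7761082692722
```

View pics/s9.png

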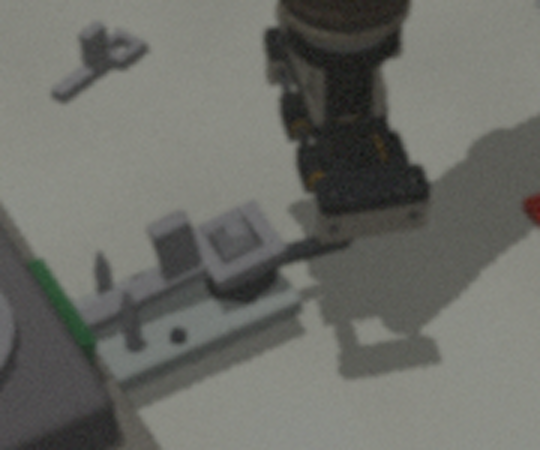

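The knob follows (world angle 159°), and the key stays on. I continue the arc.

Call:
{"fn": "apply_moves", "kwargs": {"increments": "0 8 -1 0.075; 0 8 -0.5 0.075; 0 8 -0.3 0.075; 0 8 0 0.075; 0 0 0 0; 0 0 0 0; 0 0 0 0; 0 0 0 0"}}

```text
clock: 20.0
position: [488.7, 88.5, 71.9]
tcp_rot: [0.281, 0.647, -0.282, 0.65]
contact_force: [-0.7, -0.8, 1.7]
grip_width: 0.234
```

Run:
```python
from h import *
plan([470.5,32,70],1.382)
arc(6,.1,.075)
```

```text
t 20.0 p [488.71  88.55  71.95] F [-0.7  -0.83  1.72] g 0.23386889669918404 tilt x [ 0. -0. -1.] jaw yaw 0.751 q7 0.68
world d [-18.21 -56.55  -1.95] tool d now [  2.07 -51.91  28.88] tool d after turn [  2.07 -58.95  -7.28] turn -0.631
r 79.76777878273046 ang 140.21173374345827 F [-0.7  -0.83  1.72] T [-0.16  0.07 -0.08] z 71.94839121733624
[ 0.    7.95 -0.83] 134.48215579215002
[ 0.01  7.99 -0.4 ] 128.75257784084178
[ 0.01  7.99 -0.2 ] 123.02299988953355
[0.01 8.   0.  ] 117.29342193822531
[0.02 7.99 0.2 ] 111.56384398691708
[0.02 7.99 0.4 ] 105.83426603560883
```

Call:
{"fn": "apply_moves", "kwargs": {"increments": "0 6 -0.6 0.05; 0 6 -0.3 0.05; 0 5 0 0.05; 0 4 0 0.03; 0 4 0 0; 0 4 0 0; 0 4 0 0; 0 4 0 0", "newtons": 30}}

```text
clock: 21.0
position: [506.2, 105.8, 71.6]
tcp_rot: [0.337, 0.623, -0.348, 0.614]
contact_force: [-9.1, -1.9, 11.1]
grip_width: 0.232
```

Run:
```python
from h import *
plan([470.5,32,70],1.382)
arc(6,.1,.075)
c=arm.read_camera("scene");im=c["image"][:,:,::-1]
cv2.imwrite(f"pics/s10.png",cv2.resize(im[130:280,160:340],None,fx=3,fy=3,interpolation=cv2.INTER_CUBIC))
```

```text
t 21.0 p [506.22 105.77  71.6 ] F [-9.06 -1.94 11.08] g 0.231522901291219 tilt x [-0.02 -0.01 -1.  ] jaw yaw 0.559 q7 0.5
world d [-35.72 -73.77  -1.6 ] tool d now [  2.75 -69.38  43.59] tool d after turn [  2.75 -79.14 -21.2 ] turn -0.823
r 81.10228413154161 ang 122.66933494199475 F [-9.06 -1.94 11.08] T [-0.54  1.52 -0.35] z 71.60353851116987
[-0.16  8.    1.41] 116.9397569906865
[-0.16  7.98  0.51] 111.21017903937827
[-0.16  7.96  0.71] 105.48060108807003
[-0.16  7.94  0.91] 99.75102313676179
[-0.15  7.92  1.11] 94.02144518545356
[-0.15  7.89  1.31] 88.29186723414531
```

View pics/s10.png

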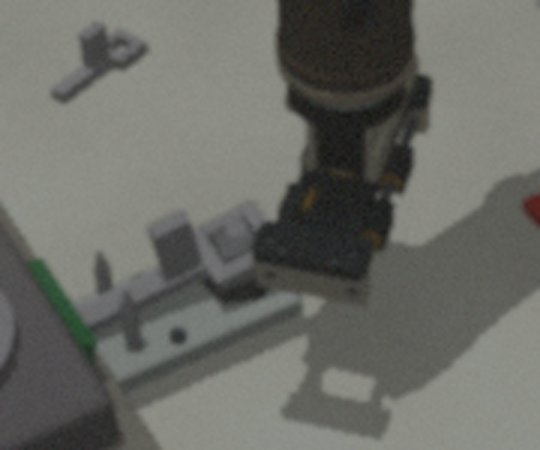

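The force is rising, about 9 N against the direction of travel at a world angle of 123°. I press further to confirm the stop.

Call:
{"fn": "apply_moves", "kwargs": {"increments": "0 6 0 0; 0 6 0 0; 0 8 0 0; 0 8 0 0; 0 8 0 0; 0 8 0 0; 0 8 0 0; 0 8 0 0", "newtons": 40}}

```text
clock: 22.05
position: [510.6, 110.6, 70.4]
tcp_rot: [0.32, 0.643, -0.376, 0.586]
contact_force: [-28.3, -11.9, 37.3]
grip_width: 0.251
```

Run:
```python
from h import *
plan([470.5,32,70],1.382)
arc(1,.1,.075)
```

```text
t 22.05 p [510.61 110.57  70.4 ] F [-28.33 -11.89  37.26] g 0.2512010831796135 tilt x [-0.11 -0.03 -0.99] jaw yaw 0.542 q7 0.48
world d [-40.11 -78.57  -0.4 ] tool d now [  7.07 -74.39  46.9 ] tool d after turn [  7.07 -84.56 -24.12] turn -0.84
r 83.01522918288234 ang 118.3266256680642 F [-28.33 -11.89  37.26] T [-2.6   5.6  -0.02] z 70.3971376512914
[-0.97  7.77  3.76] 112.59704771675595
```

The knob is firmly against the stop: the force has gone past 30 N and the angle has hardly changed. I open the jaws here.

Call:
{"fn": "apply_moves", "kwargs": {"increments": "0 0 0 0; 0 0 0 0; 0 0 0 0; 0 0 0 0; 0 0 0 0; 0 0 0 0; 0 0 0 0; 0 0 0 0", "grip": 0.55}}

```text
clock: 23.05
position: [509.9, 110.2, 70.1]
tcp_rot: [0.319, 0.643, -0.376, 0.585]
contact_force: [-0.6, 0.2, -0.3]
grip_width: 0.548
```

Run:
```python
from h import *
plan([470.5,32,70],1.382)
for n in ["scene","wrist"]:
    c=arm.read_camera(n);im=c["image"][:,:,::-1]
    if n=="scene": im=cv2.resize(im[130:280,160:340],None,fx=3,fy=3,interpolation=cv2.INTER_CUBIC)
    cv2.imwrite(f"pics/{n}11.png",im)
```

```text
t 23.05 p [509.87 110.17  70.1 ] F [-0.57  0.23 -0.3 ] g 0.5476161238442669 tilt x [-0.11 -0.03 -0.99] jaw yaw 0.542 q7 0.48
world d [-39.37 -78.17  -0.1 ] tool d now [  6.77 -73.59  46.89] tool d after turn [  6.77 -84.04 -23.49] turn -0.84
```

View pics/wrist11.png

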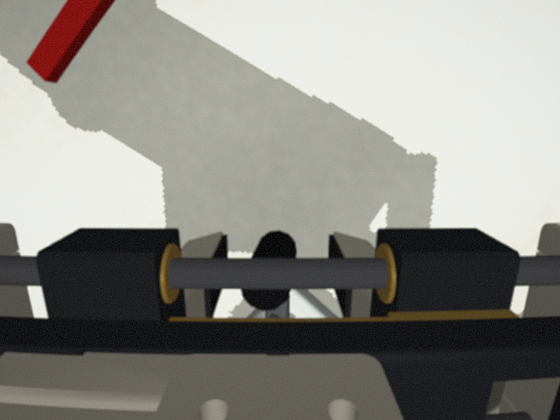

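View pics/scene11.png

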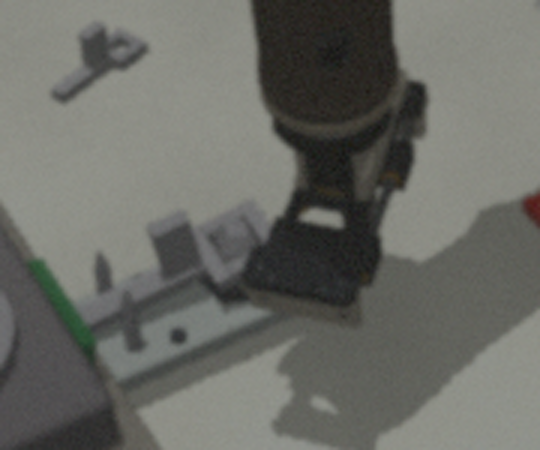

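Call:
{"fn": "apply_moves", "kwargs": {"increments": "-10 0 0 0; -20 0 0 0; -25 0 0 0; -30 0 0 0; -40 0 0 0; -30 0 -40 0; 0 0 -60 0; 0 0 -60 0"}}

```text
clock: 24.15
position: [447.8, 250.5, 239.7]
tcp_rot: [0.324, 0.64, -0.379, 0.585]
contact_force: [0.0, 0.7, -0.4]
grip_width: 0.549
```

Call:
{"fn": "apply_moves", "kwargs": {"increments": "0 0 -50 0; 0 0 -40 0; 0 0 0 0; 0 0 0 0; 0 0 0 0; 0 0 0 0; 0 0 0 0; 0 0 0 0"}}

```text
clock: 25.15
position: [400.2, 331.8, 246.0]
tcp_rot: [0.325, 0.64, -0.377, 0.585]
contact_force: [0.6, -0.3, 0.1]
grip_width: 0.553
```

Run:
```python
from h import *
plan([470.5,32,70],1.382)
for n in ["scene","top"]:
    c=arm.read_camera(n);pickle.dump(c,open(f"{n}12.pkl","wb"));im=c["image"][:,:,::-1]
    im=cv2.resize(im[150:280,160:320],None,fx=4,fy=4,interpolation=cv2.INTER_CUBIC) if n=="scene" else cv2.resize(im[110:240,230:350],None,fx=4.5,fy=4.5,interpolation=cv2.INTER_CUBIC)
    cv2.imwrite(f"pics/{n}12.png",im)
```

```text
t 25.15 p [400.22 331.83 245.99] F [ 0.63 -0.28  0.05] g 0.5525869925751784 tilt x [-0.1  -0.03 -0.99] jaw yaw 0.532 q7 -0.09
world d [  70.28 -299.83 -175.99] tool d now [175.33 -73.08 299.55] tool d after turn [ 175.33 -273.26  142.81] turn -0.85
```

View pics/scene12.png

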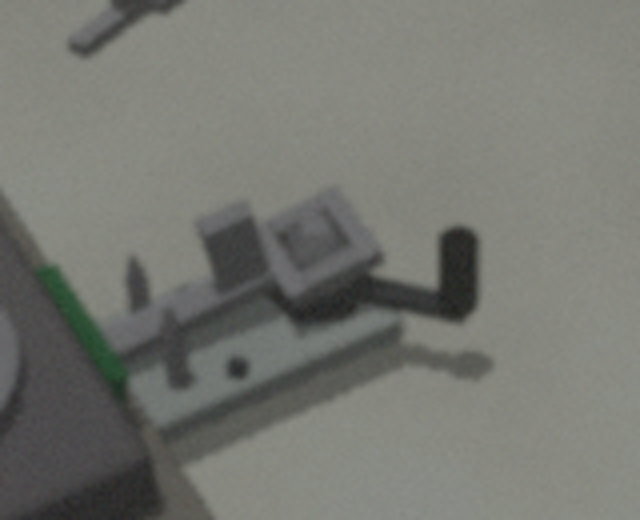

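View pics/top12.png

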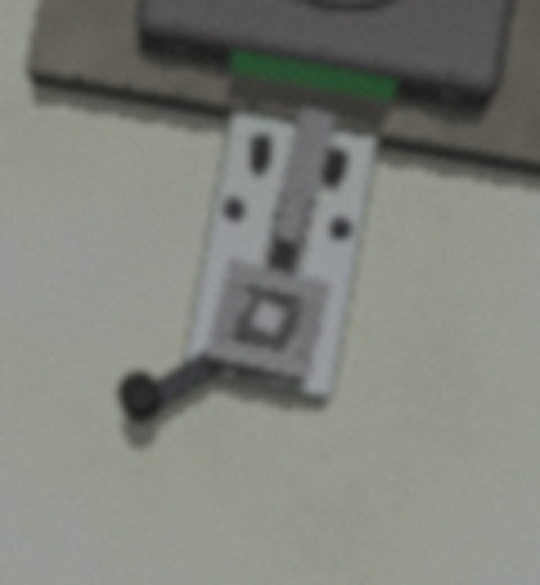

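Run:
```python
from h import *
t=pickle.load(open("top12.pkl","rb"));c=pickle.load(open("scene12.pkl","rb"))
kt=lambda x,y:(230+(x+.5)/4.5-.5,110+(y+.5)/4.5-.5)
ks=lambda x,y:(160+(x+.5)/4-.5,150+(y+.5)/4-.5)
for p in(onz(t,kt(140,392),104),onz(c,ks(459,237),104)):
    for ctr in ([550,37.5],[551.5,38.5]):
        d=p[:2]-ctr;print(p,np.hypot(*d),np.degrees(np.arctan2(d[1],d[0])))
# spindle square top face, top view rough corners; key edges
P=[onz(t,kt(*q),76) for q in((228,262),(330,284),(306,380),(208,356))];print(np.array(P))
q=[(P[0]-P[3]),(P[1]-P[2])];print("key yaw",[np.arctan2(v[1],v[0]) for v in q])
a=onz(t,kt(266,318),76);b=onz(t,kt(318,115),76);print("key axis",np.arctan2(b[1]-a[1],b[0]-a[0]))
im=t["image"][:,:,::-1];cv2.imwrite("pics/t12c.png",cv2.resize(im[160:205,265:315],None,fx=12,fy=12,interpolation=cv2.INTER_CUBIC))
```

```text
[509.45 104.8  104.  ] 78.56833235105532 121.06919516784642
[509.45 104.8  104.  ] 78.50655535318296 122.38363880199584
[509.84 106.67 104.  ] 79.98001484589368 120.14237930098143
[509.84 106.67 104.  ] 79.88872586022566 121.43295201996284
[[583.26  57.74  76.  ]
 [570.43   2.89  76.  ]
 [518.38  16.79  76.  ]
 [532.14  69.22  76.  ]]
key yaw [np.float64(-0.22093699286931817), np.float64(-0.26083288771536706)]
key axis -0.2639675521408454
```

View pics/t12c.png

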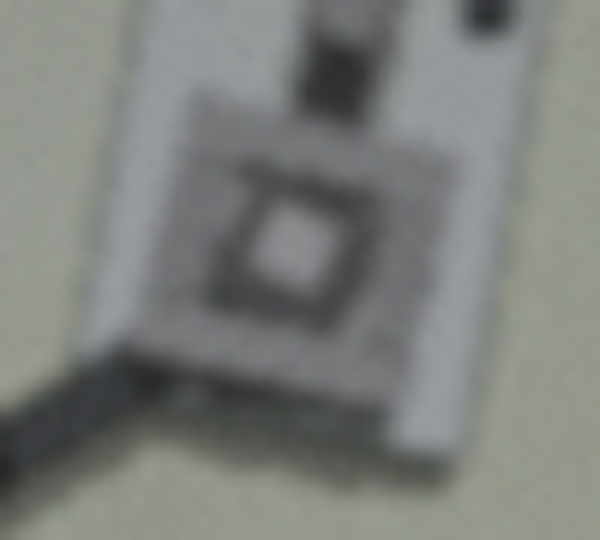

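```bash
python3 -c "
from plant import arm
print(arm.hand_in(), arm.read_state()['clock'])"
```

```text
the job is handed in; nothing more can be done
the job is handed in; nothing more can be done
```

The jack is locked, and I handed it in after about 25 s. The larger grey key is on the spindle head, and the locknut handle is swung clockwise onto its stop.

**Key:** I gripped it by the fin and centred its eye over the square head with the wrist camera, to about 0.5 mm. I lowered it onto the shoulder and let go. The last pictures show it flat on the shoulder, with its tail between the posts.

**Locknut:** I gripped the knob and swung it from 184° to about 121° (world angle). At the stop the horizontal force rose to about 31 N with little further movement. The expected tight angle with the key's slack used up is about 120.5°.

**Checks that disagreed or were loose:**
- **Final knob angle:** it reads 120° to 122° depending on the camera view and the assumed spindle centre.
- **Spindle turn:** I judged it only by eye from the top view, at roughly 0.2 rad, within the 0.25 rad slack. I did not measure it exactly.
- **Final push:** the tool tilted about 6°, and the wrist force reached about 48 N including an upward part, below the 120 N limit. I have no separate reading of what the gripper's body pressed on, only that the pictures showed it clear of everything.

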